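Start two frozen crumpets in the toaster

ROBOT

A 7-joint arm with a two-finger parallel gripper is mounted at the origin on the work surface. World frame = base frame: x ahead of the robot, y to its left, z up, the work surface at z = 0. Lengths are in m, angles in rad, forces in N, time in s.
With the tool pointing down it reaches from about 0.425 to 0.925 m from the base axis. Payload 6.8 kg.
Tool frame: the origin (TCP) lies at the very end of the fingers, on their centre line; the grasp point (between the pads) lies 19 mm behind it; z points along the fingers, y is the line along which they close (so a half turn about z gives the same grasp; the last joint's range is limited). The gripper opens to 85 mm and grips with 20 to 120 N. Pads are 22 mm wide; open, the fingers measure 114 mm over their backs; the gripper's body (76 mm by 85 mm) begins 54 mm behind the grasp point. The pads swing forward as they close: fully open they stand 13 mm farther back than shut.
Start: joints at [1.036, 0.477, 0.022, 1.555, -0.011, 1.109, -0.083], TCP at [0.279, -0.614, 0.231] pointing down, gripper open.
Joint ranges: [-2.96, 2.96], [-0.34, 2.1], [-1.41, 1.46], [0.24, 2.44], [-1.37, 4.51], [0.17, 1.92], [-2.96, 2.96]. Speed limits (rad/s): [2.39, 2.39, 3.14, 3.14, 3.14, 3.14, 3.14].

INTERFACE

Orientations are given as a unit quaternion [w, x, y, z].
In Python, from station import telemetry, viewer, job, search_frame, cut_out gives the robot as it stands. The module is installed in compiled form; this text tells all that it offers.
- The arm moves only by the shell command python3 -m crank 'ROWS' [FORCE]. ROWS is JSON, a list of rows, each an object with "delta_rot": the turn, a rotation vector about the tool's x, y, z in degrees, a list of three; "xyz": the shift along the tool's x, y, z in m, a list of three; "fingers": the gripper command: -1 is fully open, 1 is shut, values between are in proportion. In form: [{"delta_rot": [ax, ay, az], "xyz": [dx, dy, dz], "fingers": fingers}, ...]. A call has 1 to 10 rows; each row is the pose to reach, as a shift and turn from the pose commanded when the call began, along the tool's axes at that moment; what a row does not reach only later rows make up. A row lasts 1/10 s, in which the tool goes at most 50 mm and 8.59 degrees, less where a joint would pass 70% of its speed; a pose out of reach is approached as far as the arm can. A call with a gripper value outside its range is refused whole. The fingers move at their own pace and stop on an object; FORCE is the grip in N (left out, the last holds). Time passes only in rows, so rows that repeat a pose let the fingers close. It gives the time, the measured TCP pose, the force, the opening and the grip force at its end, in the units of the state.
- telemetry.get_obs(): the state, without advancing time (a new reading comes with each control period).
- viewer.read_camera(name): name is "scene" or "top"; returns a dict with "img" (420x560x3 uint8, red, green, blue), "fx", "fy", "cx", "cy" (pixels), "origin" and "rotation" of the camera in the world. Camera axes: x right, y up, looking along -z (the intrinsics and any distortion apply to the point x, -y, -z); pixel columns grow to the right and rows downward; lengths in m; the calibration is good to about 2 mm. A picture is of the moment at which its call begins. There is no depth.
- job.hand_in(): hands the job in; it is judged then, once.
Trained networks look in the newest picture that a camera, given by its name, has taken for a name from the list of things; names that differ only in an ending like _2 or _b are one class to them, and where a whole thing is asked for, a point or a joint stands for the part that bears it (a point fixed in the world has none). Each returns a list of dicts, best first, with "score" (0 to 1); they miss things now and then, are a little off and sometimes report something else, mostly with a low value. They report only what shows in the picture. A call takes as long as a camera call.
- search_frame(camera, thing): "pixel" ([column, row] in pixels, amid what is visible of it).
- cut_out(camera, thing): "pixels" (420x560 bool, what is visible of it) and "pixel" ([column, row] in pixels, amid what is visible of it).
The state is a dict: "t": time; "q": joint angles; "joint_vel": joint speeds; "joint_torque": joint torques, N m; "eef_pos": TCP position; "tool_rot": TCP orientation; "contact_force": force on the tool from outside, world axes, zero at the start; "torque": the same for the moment, N m; "gripper_width": opening from 0.0 (shut) to 1.0 (fully open); "grasp_force": force on a finger pad.
Only numpy, scipy, OpenCV 4.12 (cv2) and the standard library are available. Lean on these libraries where they do the work, as an engineer would, in place of code of your own. Each camera call takes 0.05 s, during which the arm holds its last target. There are 200 camera calls.

TASK

Two crumpets straight from the freezer are standing in the toaster. Push its lever down until it latches and stays down, then press the crumpet key right in and let it up, and after that press the frozen (snowflake) key right in and let it up. Press no other key and none before the lever is down, pick nothing up, and leave the toaster and everything around it where it stands.

Things in the scene. Friction and masses are not known exactly. Their poses are not given: they have to be found in the camera images.
- toaster: Two-slice toaster, steel shell, black end caps, loose on rubber feet, about 1.8 kg: 290 mm long (own y), 190 mm deep (own x), 185 mm to the flat top. Origin: centre of its underside on the counter, z up. Its -x side is the front, with the key strip; the lever is on its -y end wall (y = -145 mm). Two slots along y in the top; a crumpet sticks 30 mm out of each while the lever is up.
- key_strip (a point): Middle of the black key strip, in its surface: 47 mm deep, along the whole front edge of the top, sloping down to the front by 0.26 rad; the point's z is its outward normal. Four plain grey keys stand 5 mm proud of it, 36 mm apart; from the lever end: cancel (round, 22 mm, a square on it), reheat (three bars), crumpet (disc with holes), frozen (snowflake); these three are 22 mm along the row by 20.
- lever_top (a point): Centre of the upper face of the lever's black paddle, mid-width on the toaster's -y end. The paddle is 46 mm (x) by 34 mm (y, outwards), 11 mm thick, 5 mm clear of the end wall, so this point is 22 mm out from the wall (toaster x = 0, y = -167 mm); it is 172 mm above the counter when up, 136 mm when latched down. A browning dial sits lower on the same wall.
- lever (a joint): How far the lever has been pushed straight down, m: 0 up, 0.036 fully down on its stop. Its spring resists with about 3.5 N at the top, falling off on the way down; let go before 0.020 it springs back up, past about 0.025 it goes home and latches, and stays down with the crumpets lowered.
- crumpet_key_top (a point): Centre of the top face of the crumpet key, third from the lever end; at x = -74, y = +8, z = +179 mm in the toaster's frame when up. The point's z axis is the key's outward normal (square to the sloping strip).
- crumpet_key (a joint): How far the crumpet key is pressed in, m, along the strip's inward normal: 0 up, 0.0032 fully down. Momentary, with a return spring: 1.5 N starts it, 4 N puts it fully down, let go it comes up.
- frozen_key_top (a point): Centre of the top face of the frozen (snowflake) key, fourth from the lever end and so farthest from it; at x = -74, y = +44, z = +179 mm in the toaster's frame when up. The point's z axis is the key's outward normal (square to the sloping strip).
- frozen_key (a joint): How far the frozen key is pressed in, m, along the strip's inward normal: 0 up, 0.0032 fully down. Momentary, with a return spring: 1.5 N starts it, 4 N puts it fully down, let go it comes up.
- reheat_key_top (a point): Centre of the top face of the reheat key, second from the lever end (not wanted); at x = -74, y = -28, z = +179 mm in the toaster's frame when up. The point's z axis is the key's outward normal (square to the sloping strip).
- reheat_key (a joint): How far the reheat key is pressed in, m, along the strip's inward normal: 0 up, 0.0032 fully down. Momentary, with a return spring: 1.5 N starts it, 4 N puts it fully down, let go it comes up.
- cancel_key_top (a point): Centre of the top face of the cancel key, round, nearest the lever end (not wanted); at x = -74, y = -64, z = +179 mm in the toaster's frame when up. The point's z axis is the key's outward normal (square to the sloping strip).
- cancel_key (a joint): How far the cancel key is pressed in, m, along the strip's inward normal: 0 up, 0.0032 fully down. Momentary, with a return spring: 1.5 N starts it, 4 N puts it fully down, let go it comes up.
- jar: Square glass jar of marmalade with a round steel twist lid, 74 x 74 mm, 113 mm tall; origin under its centre. Bystander.
- mug: White ceramic mug, 80 mm across, 92 mm tall, handle at its own +y; origin under its centre. Bystander.
- plate: White ceramic plate, 176 mm across, 16 mm tall; origin under its centre. Bystander.
- bin: White plastic stacking bin, open on top, 158 x 218 mm, 95 mm tall; origin under its centre. Bystander.
- bookend: Small L-shaped sheet-steel bookend, 120 mm wide, 150 mm tall, its foot 90 mm deep; origin under the upright plate. Bystander.
- marker_a: Purple-capped marker pen, 128 mm long along its own x, 15 mm thick, lying on the counter near the lever end of the toaster; origin under its centre. Bystander.
- marker_b: Purple-capped marker pen, 128 mm long along its own x, 15 mm thick, lying in the bin; origin under its centre. Bystander.
- marker_c: Purple-capped marker pen, 128 mm long along its own x, 15 mm thick, lying in the bin; origin under its centre. Bystander.

How it is judged:
On the way, in this order (a step that is already met when the one before it is completed fails the run):
1. the lever is pushed down and latched (value of joint lever above 0.034 m), for 0.2 s.
2. the crumpet key is pressed right in (value of joint crumpet_key above 0.0022 m), for 0.05 s.
3. the crumpet key is let up again (value of joint crumpet_key below 0.0008 m), for 0.05 s.
4. the frozen key is pressed right in (value of joint frozen_key above 0.0022 m), for 0.05 s.
At the end, for the whole second after the job is handed in: The lever is latched down (more than 34 of its 36 mm), all four keys are up (within 0.8 mm), the toaster stands level and at rest within 20 mm of where it started, and every bystander is within 20 mm of where it started (value of joint lever above 0.034 m and value of joint each of cancel_key, reheat_key, crumpet_key, frozen_key below 0.0008 m and distance of each of toaster, jar, mug, plate, bin, bookend, marker_a, marker_b, marker_c from where it was at the start of the episode below 0.02 m and angle between toaster's own z axis and vertical below 0.03 rad and linear speed of toaster below 0.01 m/s); the robot touches nothing.
It fails at once if the cancel or the reheat key is pressed (value of joint any of cancel_key, reheat_key above 0.0016 m).
It fails at once if a key is pressed before the lever is down (value of joint lever below 0.03 m and value of joint any of cancel_key, reheat_key, crumpet_key, frozen_key above 0.0016 m).
It fails at once if the crumpet and frozen keys are pressed together (value of joint each of crumpet_key, frozen_key above 0.0016 m).
It fails at once if the toaster is lifted, tipped or shoved (height (world z) of toaster above 0.012 m or angle between toaster's own z axis and vertical above 0.12 rad or distance of toaster from where it was at the start of the episode above 0.03 m).
It fails at once if something standing around is lifted or knocked (distance of any of jar, mug, plate, bin, bookend, marker_a, marker_b, marker_c from where it was at the start of the episode above 0.03 m).
It also fails if it takes over 45 s, if anything falls off the work surface, if the arm or the gripper's body presses on something with over 40 N, if the wrist force passes 120 N, or if a joint passes its speed limit or range.

## Working session

There is one attempt and no reset: what is moved stays moved. The work goes in short steps, Python scripts to look and compute and a shell command to move; the robot and the scene stay as the last step left them, time stands still between calls to the robot, and variables do not carry over. Pictures are saved under pics/ and viewed, at most 10 in all, crops included, and the job is handed in when it is done.

```bash
mkdir -p pics; cat > h.py <<'E'
import numpy as np,cv2
from station import telemetry,viewer,job,search_frame,cut_out
from scipy.spatial.transform import Rotation as R
def ray(c,px):
    d=np.array([(px[0]-c['cx'])/c['fx'],-(px[1]-c['cy'])/c['fy'],-1.]); return np.array(c['origin']),np.array(c['rotation']).reshape(3,3)@d
def atz(c,px,z):
    o,d=ray(c,px); return o+d*(z-o[2])/d[2]
def proj(c,p):
    q=np.array(c['rotation']).reshape(3,3).T@(np.array(p)-c['origin']); return [c['cx']+c['fx']*q[0]/-q[2],c['cy']+c['fy']*q[1]/q[2]]
def tri(c1,p1,c2,p2):
    a,u=ray(c1,p1);b,v=ray(c2,p2);s=np.linalg.lstsq(np.c_[u,-v],b-a,rcond=None)[0]
    x,y=a+u*s[0],b+v*s[1]; return (x+y)/2,np.linalg.norm(x-y)
def toolrot(): 
    w=telemetry.get_obs()['tool_rot']; return R.from_quat([w[1],w[2],w[3],w[0]])
E
python3 - <<'E'
from h import *
c={}
for n in('scene','top'):
    c[n]=viewer.read_camera(n); cv2.imwrite(f'pics/{n}.png',c[n]['img'][:,:,::-1]); print(n,{k:np.round(v,3).tolist() for k,v in c[n].items() if k!='img'})
for t in 'toaster key_strip lever_top crumpet_key_top frozen_key_top reheat_key_top cancel_key_top marker_a'.split():
    for n in c:
        r=search_frame(n,t)
        print(t,n,[(np.round(x['pixel'],1).tolist(),round(x['score'],2)) for x in r[:3]])
o=telemetry.get_obs();print(o['eef_pos'],o['tool_rot'],o['t'],toolrot().as_matrix().round(2))
E
```

```text
scene {'fx': 433.148, 'fy': 433.148, 'cx': 276.929, 'cy': 205.335, 'origin': [0.968, 0.812, 0.86], 'rotation': [0.235, 0.097, 0.398, 0.881]}
top {'fx': 479.532, 'fy': 479.532, 'cx': 282.716, 'cy': 212.691, 'origin': [0.522, 0.083, 1.215], 'rotation': [-0.704, -0.029, 0.007, 0.71]}
toaster scene [([269.3, 197.8], 0.79)]
toaster top []
key_strip scene []
key_strip top []
lever_top scene [([254.6, 170.4], 0.61), ([268.7, 274.9], 0.27)]
lever_top top [([334.0, 222.0], 0.69)]
crumpet_key_top scene [([224.5, 162.1], 0.45)]
crumpet_key_top top [([310.9, 247.9], 0.46)]
frozen_key_top scene [([300.1, 181.0], 0.63)]
frozen_key_top top [([299.5, 247.0], 0.56), ([126.3, 220.4], 0.25)]
reheat_key_top scene [([295.1, 165.4], 0.5)]
reheat_key_top top [([328.1, 259.5], 0.49)]
cancel_key_top scene []
cancel_key_top top [([335.1, 223.6], 0.15)]
marker_a scene [([357.7, 350.6], 0.98), ([383.0, 349.1], 0.89)]
marker_a top [([396.9, 279.7], 0.81), ([141.7, 213.2], 0.7), ([329.9, 222.5], 0.3)]
[ 0.27946124 -0.61445793  0.23131817] [2.40982924e-05 9.77316029e-01 2.11786164e-01 1.11273054e-05] 0.9 [[ 0.91  0.41  0.  ]
 [ 0.41 -0.91 -0.  ]
 [ 0.    0.   -1.  ]]
```

View pics/scene.png

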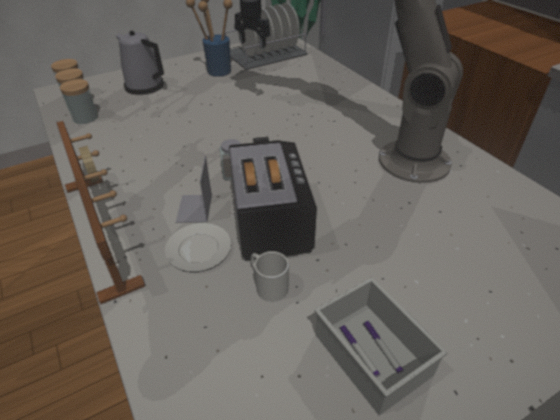

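View pics/top.png

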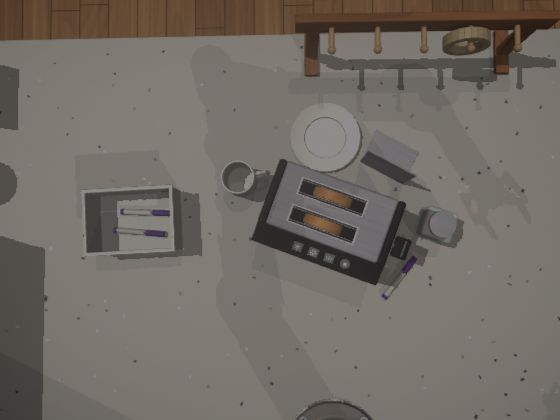

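The scene camera shows the toaster from its far end, with keys around (292–300, 155–180). In the top view the keys are frozen (297,247), crumpet (313,252), reheat (329,258) and cancel (345,264). The paddle is at (401,248), the jar at (442,224) and marker_a at (400,278). Next I'll enlarge the top view and fit the toaster's pose.

```bash
sed -i 's/np.array(c\[.rotation.\]).reshape(3,3)/rm(c)/g' h.py; cat >> h.py <<'E'
def rm(c):
    w=c['rotation']; return R.from_quat([w[1],w[2],w[3],w[0]]).as_matrix()
E
python3 - <<'E'
from h import *
c=viewer.read_camera('top')
K={'frozen':((297,247),(-.074,.044,.179)),'crumpet':((313,252),(-.074,.008,.179)),'reheat':((329,258),(-.074,-.028,.179)),'cancel':((345,264),(-.074,-.064,.179)),'lever':((401,248),(0,-.167,.172))}
P=np.array([atz(c,p,l[2])[:2] for p,l in K.values()]);L=np.array([l[:2] for p,l in K.values()])
from scipy.optimize import least_squares
f=lambda v:((L@np.array([[np.cos(v[2]),np.sin(v[2])],[-np.sin(v[2]),np.cos(v[2])]])+v[:2])-P).ravel()
s=least_squares(f,[.6,0,0]);v=s.x;print('pose',v.round(4),'res mm',(s.fun*1e3).round(1))
Rz=R.from_euler('z',v[2]).as_matrix()
T=lambda l:Rz@np.array(l)+[v[0],v[1],0]
im=c['img'][:,:,::-1].copy();im=cv2.resize(im[150:310,235:475],None,fx=3.3,fy=3.3,interpolation=cv2.INTER_CUBIC)
def mark(l,col):
    q=(np.array(proj(c,T(l)))-[235,150]+.5)*3.3; cv2.circle(im,tuple(int(a) for a in q),2,col,-1)
for p,l in K.values(): mark(l,(0,0,255)); print(T(l).round(4))
for x in(-.095,.095):
    for y in(-.145,.145): mark((x,y,.185 if x>0 else .172),(0,255,0))
cv2.imwrite('pics/crop.png',im)
E
```

```text
pose [ 0.5549  0.0174 -0.3567] res mm [ 0.7 -0.6 -0.9 -0.1 -0.3  0.4  0.1  0.7  0.3 -0.3]
[0.501  0.0845 0.179 ]
[0.4884 0.0507 0.179 ]
[0.4758 0.017  0.179 ]
[ 0.4633 -0.0167  0.179 ]
[ 0.4966 -0.1391  0.172 ]
```

View pics/crop.png

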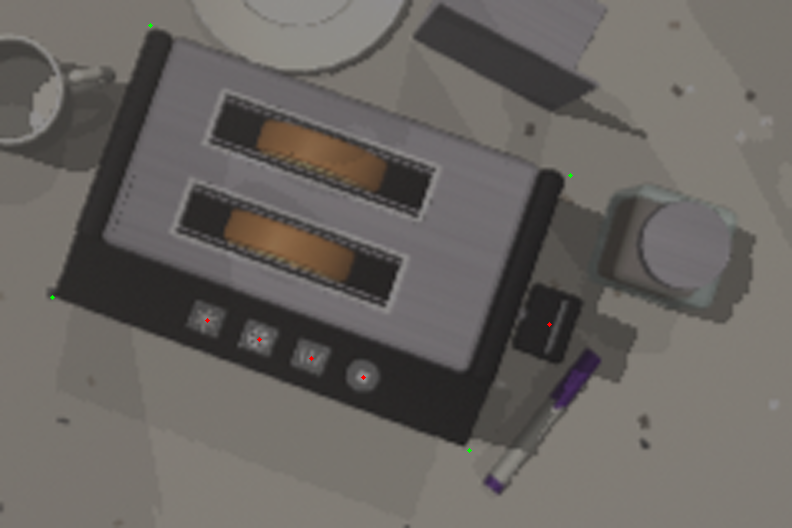

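The overlay sits on the keys and paddle, with residuals under 1 mm. Next I'll shut the fingers and go above the lever, turned so the narrow 22 mm side faces the wall.

```bash
python3 -m crank '[{"delta_rot":[0,0,-8],"xyz":[0.03,-0.026,-0.02],"fingers":1},{"delta_rot":[0,0,-16],"xyz":[0.06,-0.052,-0.03],"fingers":1},{"delta_rot":[0,0,-24],"xyz":[0.098,-0.085,-0.03],"fingers":1},{"delta_rot":[0,0,-32],"xyz":[0.136,-0.118,-0.03],"fingers":1},{"delta_rot":[0,0,-40],"xyz":[0.174,-0.151,-0.03],"fingers":1},{"delta_rot":[0,0,-45],"xyz":[0.212,-0.184,-0.03],"fingers":1},{"delta_rot":[0,0,-45],"xyz":[0.25,-0.217,-0.03],"fingers":1},{"delta_rot":[0,0,-45],"xyz":[0.288,-0.25,-0.03],"fingers":1},{"delta_rot":[0,0,-45],"xyz":[0.326,-0.283,-0.03],"fingers":1},{"delta_rot":[0,0,-45],"xyz":[0.36,-0.312,-0.03],"fingers":1}]' 20
python3 - <<'E'
from h import *
o=telemetry.get_obs();r=toolrot();print(o['eef_pos'],o['q'],o['contact_force'],o['gripper_width'],r.as_matrix().round(3))
print('to lever hover, tool axes',r.inv().apply(np.array([.4956,-.1419,.22])-o['eef_pos']).round(4), 'yaw',r.as_euler('ZYX',True))
E
```

```text
t: 1.95
eef_pos: [0.4786, -0.1793, 0.2617]
tool_rot: [0.0, 0.822, 0.57, 0.0]
contact_force: [0.7, -0.4, -0.7]
gripper_width: -0.005
grasp_force: 0.0
[ 0.47863388 -0.17929208  0.26174654] [ 0.56224374  0.20074129 -0.37245165  1.88593364  0.0831231   1.06885848
 -0.20170107] [ 0.69935262 -0.44812501 -0.6623344 ] -0.00461356007489904 [[ 0.351  0.936  0.001]
 [ 0.936 -0.351 -0.   ]
 [-0.     0.001 -1.   ]]
to lever hover, tool axes [0.041  0.0027 0.0417] yaw [6.94695872e+01 4.05942506e-03 1.79944237e+02]
```

```bash
python3 -m crank '[{"delta_rot":[0,0,0],"xyz":[0.025,0.003,0.02],"fingers":1},{"delta_rot":[0,0,0],"xyz":[0.041,0.003,0.04],"fingers":1},{"delta_rot":[0,0,0],"xyz":[0.041,0.003,0.06],"fingers":1},{"delta_rot":[0,0,0],"xyz":[0.041,0.003,0.06],"fingers":1},{"delta_rot":[0,0,0],"xyz":[0.041,0.003,0.06],"fingers":1}]'
python3 - <<'E'
from h import *
o=telemetry.get_obs();print(o['eef_pos'],o['contact_force'])
ims=[]
for n,r in(('scene',.18),('top',.20)):
    c=viewer.read_camera(n);u,v=proj(c,[.4956,-.1419,.172]);u,v=int(u),int(v)
    ims.append(cv2.resize(c['img'][v-60:v+60,u-60:u+60,::-1],(400,400),interpolation=cv2.INTER_CUBIC))
cv2.imwrite('pics/hover.png',np.hstack(ims))
E
```

```text
t: 2.45
eef_pos: [0.4951, -0.1445, 0.2016]
tool_rot: [-0.0, 0.822, 0.569, -0.0]
contact_force: [1.2, -0.1, 0.1]
gripper_width: 0.002
grasp_force: 0.0
[ 0.49511706 -0.14446086  0.2015986 ] [ 1.18743073 -0.08512245  0.14669528]
```

View pics/hover.png

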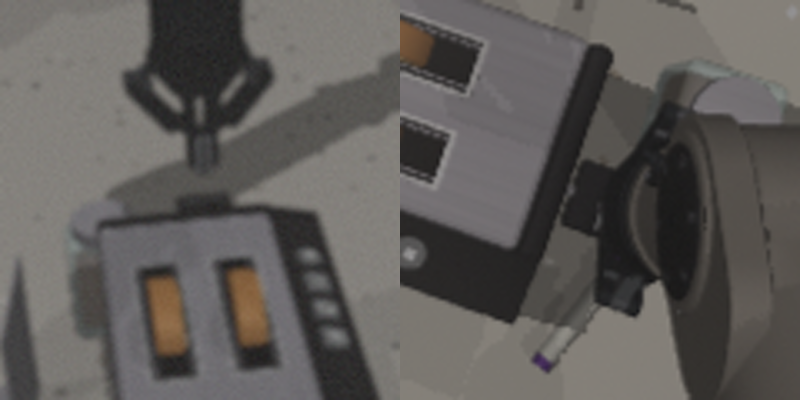

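The scene crop shows the closed tip directly over the paddle, and its knuckles spread parallel to the wall with room to spare. Next I'll push down.

```bash
python3 -m crank '[{"delta_rot":[0,0,0],"xyz":[0,0,0.02],"fingers":1},{"delta_rot":[0,0,0],"xyz":[0,0,0.03],"fingers":1},{"delta_rot":[0,0,0],"xyz":[0,0,0.038],"fingers":1},{"delta_rot":[0,0,0],"xyz":[0,0,0.046],"fingers":1},{"delta_rot":[0,0,0],"xyz":[0,0,0.053],"fingers":1},{"delta_rot":[0,0,0],"xyz":[0,0,0.06],"fingers":1},{"delta_rot":[0,0,0],"xyz":[0,0,0.064],"fingers":1},{"delta_rot":[0,0,0],"xyz":[0,0,0.066],"fingers":1},{"delta_rot":[0,0,0],"xyz":[0,0,0.066],"fingers":1}]'
```

```text
t: 3.45
eef_pos: [0.495, -0.1438, 0.136]
tool_rot: [-0.0, 0.822, 0.57, -0.0]
contact_force: [-4.5, 1.1, 9.0]
gripper_width: 0.002
grasp_force: 4.4
```

```bash
python3 -m crank '[{"delta_rot":[0,0,0],"xyz":[0,0,0.001],"fingers":1},{"delta_rot":[0,0,0],"xyz":[0,0,0.001],"fingers":1},{"delta_rot":[0,0,0],"xyz":[0,0,0.001],"fingers":1},{"delta_rot":[0,0,0],"xyz":[0,0,-0.01],"fingers":1},{"delta_rot":[0,0,0],"xyz":[0,0,-0.04],"fingers":1},{"delta_rot":[0,0,0],"xyz":[0,0,-0.08],"fingers":1},{"delta_rot":[0,0,0],"xyz":[0,0,-0.11],"fingers":1},{"delta_rot":[0,0,0],"xyz":[0,0,-0.11],"fingers":1},{"delta_rot":[0,0,0],"xyz":[0,0,-0.11],"fingers":1}]'
python3 - <<'E'
from h import *
c=viewer.read_camera('scene');u,v=map(int,proj(c,[.5,-.05,.18]))
cv2.imwrite('pics/after.png',cv2.resize(c['img'][v-70:v+70,u-70:u+70,::-1],(560,560),interpolation=cv2.INTER_CUBIC))
o=telemetry.get_obs();r=toolrot();print(o['eef_pos'],o['q'])
# crumpet hover, offset 4 mm downslope
th=-.3567;T=lambda x,y,z:np.array([.5549+np.cos(th)*x-np.sin(th)*y,.0174+np.sin(th)*x+np.cos(th)*y,z])
print(r.inv().apply(T(-.078,.008,.21)-o['eef_pos']).round(4),T(-.078,.008,.21))
E
```

```text
t: 4.35
eef_pos: [0.4956, -0.1441, 0.246]
tool_rot: [0.001, 0.822, 0.57, 0.001]
contact_force: [-0.3, 0.6, 0.6]
gripper_width: 0.0
grasp_force: 0.0
[ 0.49483426 -0.14400348  0.24490688] [ 0.5056486   0.2284256  -0.3977911   1.89500577  0.10196912  1.03819479
 -0.29336581]
[ 0.1801 -0.0784  0.0349] [0.48460324 0.05213278 0.21      ]
```

View pics/after.png

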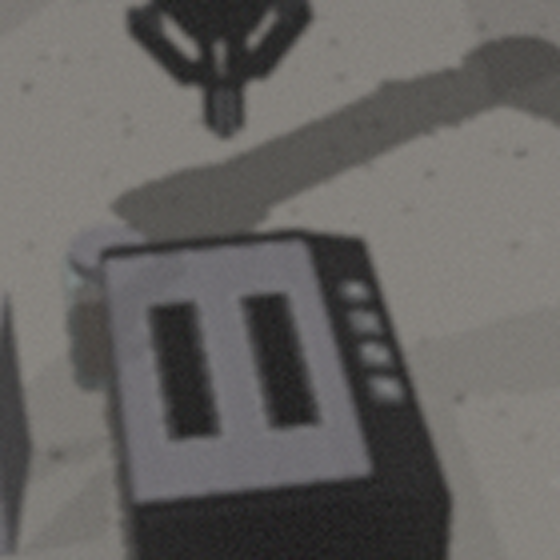

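The lever has latched: the crumpets are down in the slots and the paddle no longer shows. Next I'll move over the crumpet key, turning 90° so the 22 mm side lies along the slope.

```bash
python3 -m crank '[{"delta_rot":[0,0,8],"xyz":[0.02,-0.009,0],"fingers":1},{"delta_rot":[0,0,16],"xyz":[0.04,-0.017,0],"fingers":1},{"delta_rot":[0,0,24],"xyz":[0.06,-0.026,0],"fingers":1},{"delta_rot":[0,0,32],"xyz":[0.08,-0.035,0],"fingers":1},{"delta_rot":[0,0,40],"xyz":[0.1,-0.044,0],"fingers":1},{"delta_rot":[0,0,48],"xyz":[0.12,-0.052,0],"fingers":1},{"delta_rot":[0,0,56],"xyz":[0.14,-0.061,0],"fingers":1},{"delta_rot":[0,0,64],"xyz":[0.16,-0.07,0],"fingers":1},{"delta_rot":[0,0,72],"xyz":[0.175,-0.076,0],"fingers":1},{"delta_rot":[0,0,80],"xyz":[0.18,-0.078,0],"fingers":1}]'
python3 -m crank '[{"delta_rot":[0,0,8],"xyz":[0,0,0],"fingers":1},{"delta_rot":[0,0,10],"xyz":[0,0,0.02],"fingers":1},{"delta_rot":[0,0,10],"xyz":[0,0,0.03],"fingers":1},{"delta_rot":[0,0,10],"xyz":[0,0,0.03],"fingers":1}]'
python3 - <<'E'
from h import *
o=telemetry.get_obs();r=toolrot();print(o['eef_pos'],o['q'],o['contact_force'],r.as_euler('ZYX',True))
th=-.3567;T=lambda x,y,z:np.array([.5549+np.cos(th)*x-np.sin(th)*y,.0174+np.sin(th)*x+np.cos(th)*y,z])
print(r.inv().apply(T(-.078,.008,.19)-o['eef_pos']).round(4))
E
```

```text
t: 5.4
eef_pos: [0.4842, 0.0539, 0.2438]
tool_rot: [-0.0, 0.996, -0.093, -0.001]
contact_force: [-0.5, 0.4, 0.1]
gripper_width: -0.004
grasp_force: 0.0
t: 5.8
eef_pos: [0.4835, 0.0515, 0.2129]
tool_rot: [0.001, 0.984, -0.178, -0.002]
contact_force: [-0.6, -0.9, 0.0]
gripper_width: 0.002
grasp_force: 0.0
[0.48354431 0.05145218 0.21291171] [ 0.07063408  0.21220454 -0.3458634   1.99264763  0.08663205  0.95589962
 -2.24641311] [-0.6357265  -0.88528514  0.04882185] [-20.46257301   0.26364873 179.86100542]
[ 0.0009 -0.0011  0.0229]
```

```bash
python3 -m crank '[{"delta_rot":[0,0,0],"xyz":[0.001,-0.001,0.015],"fingers":1},{"delta_rot":[0,0,0],"xyz":[0.001,-0.001,0.027],"fingers":1},{"delta_rot":[0,0,0],"xyz":[0.001,-0.001,0.03],"fingers":1},{"delta_rot":[0,0,0],"xyz":[0.001,-0.001,0.032],"fingers":1},{"delta_rot":[0,0,0],"xyz":[0.001,-0.001,0.033],"fingers":1},{"delta_rot":[0,0,0],"xyz":[0.001,-0.001,0.034],"fingers":1},{"delta_rot":[0,0,0],"xyz":[0.001,-0.001,0.034],"fingers":1}]'
```

```text
t: 6.5
eef_pos: [0.4868, 0.0524, 0.1816]
tool_rot: [-0.0, 0.984, -0.178, 0.0]
contact_force: [-0.6, 0.5, -0.4]
gripper_width: -0.003
grasp_force: 0.0
```

```bash
python3 -m crank '[{"delta_rot":[0,0,0],"xyz":[0,0,0.001],"fingers":1},{"delta_rot":[0,0,0],"xyz":[0,0,0.002],"fingers":1},{"delta_rot":[0,0,0],"xyz":[0,0,0.003],"fingers":1},{"delta_rot":[0,0,0],"xyz":[0,0,0.003],"fingers":1}]'
```

```text
t: 6.9
eef_pos: [0.4872, 0.0524, 0.1787]
tool_rot: [-0.0, 0.984, -0.178, 0.001]
contact_force: [1.0, -0.9, 2.8]
gripper_width: 0.002
grasp_force: 1.4
```

```bash
python3 -m crank '[{"delta_rot":[0,0,0],"xyz":[0,0,0.001],"fingers":1},{"delta_rot":[0,0,0],"xyz":[0,0,0.002],"fingers":1},{"delta_rot":[0,0,0],"xyz":[0,0,0.002],"fingers":1}]'
```

```text
t: 7.2
eef_pos: [0.4873, 0.0524, 0.177]
tool_rot: [-0.0, 0.984, -0.178, 0.001]
contact_force: [-0.9, -0.9, 7.2]
gripper_width: 0.002
grasp_force: 3.4
```

```bash
python3 -m crank '[{"delta_rot":[0,0,0],"xyz":[0,0,0.001],"fingers":1},{"delta_rot":[0,0,0],"xyz":[0,0,0.001],"fingers":1}]'
```

```text
t: 7.4
eef_pos: [0.4874, 0.0524, 0.1767]
tool_rot: [-0.0, 0.984, -0.178, 0.001]
contact_force: [-2.1, -1.9, 14.1]
gripper_width: 0.0
grasp_force: 7.0
```

The force climbed through 2.8 and 7 N, then stopped hard at 14 N after about 3.3 mm of travel, so the key is fully in. Next I'll lift, shift 36 mm towards frozen and press to the same depth.

```bash
python3 -m crank '[{"delta_rot":[0,0,0],"xyz":[0,0,-0.01],"fingers":1},{"delta_rot":[0,0,0],"xyz":[0,0,-0.025],"fingers":1},{"delta_rot":[0,0,0],"xyz":[0,0,-0.025],"fingers":1},{"delta_rot":[0,0,0],"xyz":[0,-0.018,-0.025],"fingers":1},{"delta_rot":[0,0,0],"xyz":[0,-0.036,-0.025],"fingers":1},{"delta_rot":[0,0,0],"xyz":[0,-0.036,-0.025],"fingers":1},{"delta_rot":[0,0,0],"xyz":[0,-0.036,-0.025],"fingers":1}]'
python3 - <<'E'
from h import *
o=telemetry.get_obs();th=-.3567;p=o['eef_pos']-np.array([.5549,.0174,0]);print(R.from_euler('z',-th).apply(p).round(4),o['contact_force'].round(1))
ims=[]
for n in('scene','top'):
    c=viewer.read_camera(n);u,v=map(int,proj(c,[.5,.06,.18]))
    ims.append(cv2.resize(c['img'][v-50:v+50,u-50:u+50,::-1],(400,400),interpolation=cv2.INTER_CUBIC))
cv2.imwrite('pics/frozen.png',np.hstack(ims))
E
```

```text
t: 8.1
eef_pos: [0.4985, 0.0858, 0.1994]
tool_rot: [0.0, 0.984, -0.178, -0.001]
contact_force: [-1.3, -0.4, 0.5]
gripper_width: -0.001
grasp_force: 0.0
[-0.0767  0.0444  0.1994] [-1.3 -0.4  0.5]
```

View pics/frozen.png

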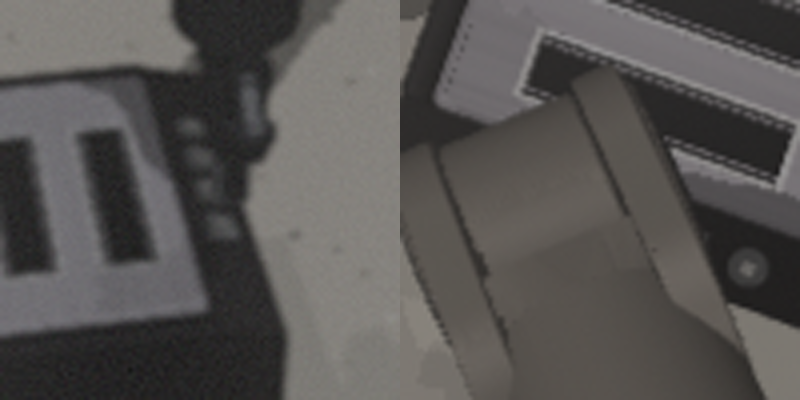

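The scene crop shows the tip just above and in front of the frozen key, around (235,205) against the key at (222,225). I'll compare that with the projection before pressing.

```bash
python3 - <<'E'
from h import *
o=telemetry.get_obs();th=-.3567;T=lambda x,y,z:np.array([.5549+np.cos(th)*x-np.sin(th)*y,.0174+np.sin(th)*x+np.cos(th)*y,z])
c=viewer.read_camera('scene');u,v=map(int,proj(c,[.5,.06,.18]))
f=lambda p:((np.array(proj(c,p))-[u-50,v-50]+.5)*4).round(0)
print('tcp',f(o['eef_pos']));
for y in(.044,.008,-.028,-.064):print(f(T(-.074,y,.179)))
for dy in(-.015,.015):
  for dx in(-.011,.011):print('tip corner',f(T(-.0767+dx,.0444+dy,.1994)))
E
```

```text
tcp [229. 199.]
[224. 226.]
[214. 192.]
[203. 159.]
[193. 129.]
tip corner [242. 184.]
tip corner [208. 188.]
tip corner [252. 213.]
tip corner [217. 216.]
```

The projections match the picture, so the toaster hasn't shifted and the tip is in line. Next I'll press the frozen key to the same depth, then lift.

```bash
python3 -m crank '[{"delta_rot":[0,0,0],"xyz":[0,0,0.012],"fingers":1},{"delta_rot":[0,0,0],"xyz":[0,0,0.018],"fingers":1},{"delta_rot":[0,0,0],"xyz":[0,0,0.021],"fingers":1},{"delta_rot":[0,0,0],"xyz":[0,0,0.023],"fingers":1},{"delta_rot":[0,0,0],"xyz":[0,0,0.024],"fingers":1},{"delta_rot":[0,0,0],"xyz":[0,0,0.025],"fingers":1},{"delta_rot":[0,0,0],"xyz":[0,0,0.025],"fingers":1}]'
```

```text
t: 8.95
eef_pos: [0.4993, 0.0854, 0.1766]
tool_rot: [0.001, 0.984, -0.179, 0.0]
contact_force: [-5.2, -3.5, 13.3]
gripper_width: -0.002
grasp_force: 7.1
```

The frozen key reached its stop at the same height with 13 N. Next I'll lift clear.

```bash
python3 -m crank '[{"delta_rot":[0,0,0],"xyz":[0,0,0],"fingers":1},{"delta_rot":[0,0,0],"xyz":[0,0,-0.01],"fingers":1},{"delta_rot":[0,0,0],"xyz":[0,0,-0.04],"fingers":1},{"delta_rot":[0,0,0],"xyz":[-0.02,0.03,-0.08],"fingers":1},{"delta_rot":[0,0,0],"xyz":[-0.02,0.08,-0.12],"fingers":1},{"delta_rot":[0,0,0],"xyz":[-0.02,0.13,-0.13],"fingers":1},{"delta_rot":[0,0,0],"xyz":[-0.02,0.18,-0.13],"fingers":1},{"delta_rot":[0,0,0],"xyz":[-0.02,0.2,-0.13],"fingers":1},{"delta_rot":[0,0,0],"xyz":[-0.02,0.2,-0.13],"fingers":1},{"delta_rot":[0,0,0],"xyz":[-0.02,0.2,-0.13],"fingers":1}]'
python3 - <<'E'
from h import *
ims=[]
for n in('scene','top'):
    c=viewer.read_camera(n);u,v=map(int,proj(c,[.5,0,.15]))
    ims.append(cv2.resize(c['img'][v-80:v+80,u-80:u+80,::-1],(400,400),interpolation=cv2.INTER_CUBIC))
cv2.imwrite('pics/end.png',np.hstack(ims))
E
```

```text
t: 9.95
eef_pos: [0.4104, -0.0942, 0.3056]
tool_rot: [-0.0, 0.984, -0.179, 0.0]
contact_force: [0.4, 1.4, -0.1]
gripper_width: -0.001
grasp_force: 0.0
```

View pics/end.png

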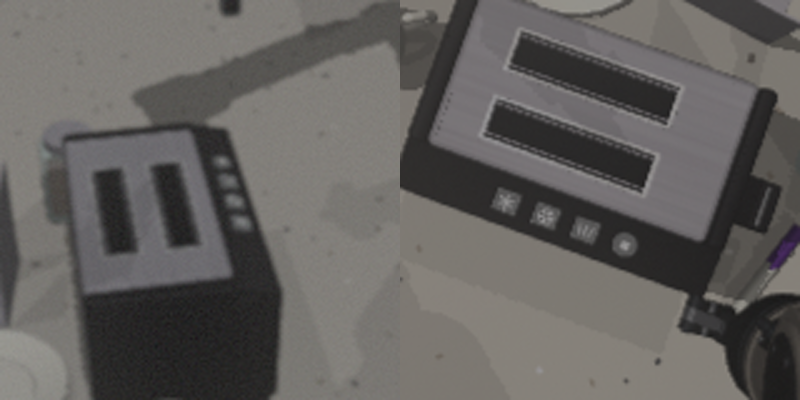

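The final view shows the lever down, the slots empty-looking because the crumpets are lowered, all four keys up, the toaster in place and the arm clear.

```bash
python3 -c "
from station import job
print(job.hand_in())"
```

```text
the job is handed in; nothing more can be done
None
```

I latched the lever, pressed and released the crumpet key and then the frozen key, and handed the job in at about 10 s; no verdict came back, but the last pictures show the lever down, all four keys up and the toaster in place.

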